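# Bring the orange-plated dental cast to the front of the carousel and lock it there

## Robot

A 6-joint arm with a two-finger parallel gripper is mounted at the origin on the work surface. World frame = base frame: x ahead of the robot, y to its left, z up, the work surface at z = 0. Lengths are in m, angles in rad, forces in N, time in s.
With the tool pointing down it reaches from about 0.25 to 0.725 m from the base axis. Payload 4 kg.
Tool frame: the origin (TCP) lies on the centre line of the jaws, within the pads' length; the fingertips stand 17 mm ahead of it and the grasp point (between the pads) lies 2 mm behind it; z points along the fingers, y is the line along which they close (so a half turn about z gives the same grasp; the last joint's range is limited). The gripper opens to 85 mm and grips with 20 to 120 N. Pads are 22 mm wide; open, the fingers measure 114 mm over their backs; the gripper's body (76 mm by 85 mm) begins 54 mm behind the grasp point. The pads swing forward as they close: fully open they stand 13 mm farther back than shut.
Start: joints at [-1.259, 0.241, 0.005, 1.335, 0, 1.571], TCP at [0.153, -0.476, 0.215] pointing down, gripper open.
Joint ranges: [-2.72, 2.72], [-1.05, 1.87], [-1.09, 1.28], [-1.99, 2.15], [-1.42, 1.44], [-3.14, 3.14]. Speed limits (rad/s): [2.79, 2.79, 3.14, 3.14, 3.14, 3.14].

## Interface

Orientations are given as a unit quaternion [x, y, z, w].
In Python, from workcell import get_obs, imaging, order gives the robot as it stands.
- The arm moves only by the tool apply_moves, never from a script. Its argument "targets" is a list that holds one entry, the list of rows, each a list of 5 numbers: the shift along the world's x, y, z in units of 40 mm (1.0 is 40 mm), then the turn about the world's z in degrees, then the gripper command: -1 is shut, 1 is fully open, values between are in proportion. In form: [[[dx, dy, dz, turn, fingers], ...]]. A call has 1 to 8 rows; each row shifts and turns the commanded pose from where the row before left it; what a row does not reach is not made up. A row lasts 1/12 s, in which the tool goes at most 41.7 mm and 7.16 degrees, less where a joint would pass 70% of its speed; a pose out of reach is approached as far as the arm can. A call is refused whole if a number of a shift passes 1 or a number of a turn 7.16, either way. A call with a gripper value outside its range is refused whole. The fingers move at their own pace and stop on an object; the grip force is fixed at half the most. Time passes only in rows, so rows that do not move let the fingers close. It gives the time, the measured TCP pose, the force, the opening and the grip force at its end, in the units of the state.
- get_obs(): the state, without advancing time (a new reading comes with each control period).
- imaging.camera(name): name is "side" or "top"; returns (picture, depth): 480x640x3 uint8, blue, green, red; 480x640 float32, m along the optical axis (not along the pixel's ray), 0 where there is no reading.
- imaging.get_calibration(name): a dict with "camera_matrix" (3x3 intrinsics, pixels), "eye" and "rotation" of the camera in the world. Camera axes: x right, y down, z forward; pixel columns grow to the right and rows downward; lengths in m; the calibration is good to about 2 mm. A picture is of the moment at which its call begins. get_calibration takes no time and is no camera call.
- order.job_done(): hands the job in; it is judged then, once.
The state is a dict: "clock": time; "joint_pos": joint angles; "joint_vel": joint speeds; "tau": joint torques, N m; "eef_pos": TCP position; "tool_rot": TCP orientation; "ft_force": force on the tool from outside, world axes, zero at the start; "ft_torque": the same for the moment, N m; "grip_width": finger opening in m; "grasp_force": force on a finger pad.
Only numpy, scipy, OpenCV 4.12 (cv2) and the standard library are available. Lean on these libraries where they do the work, as an engineer would, in place of code of your own. Each camera call takes 0.05 s, during which the arm holds its last target. There are 200 camera calls.

## Task

Take the blue-gripped lock pin from its rest block, stand it in the carousel's hole just outside the cast on the orange plate and let go of it. Then push the carousel round by its blue rim pegs (not by the pin or the casts) until that cast is at the front, by the orange diamond, and the pin drops fully home into the stand; push gently and stop as soon as you feel the carousel lock, so that the pin is not strained. Leave all four casts sitting in their seats, and the bowl and jar where they are.

Things in the scene. Friction and masses are not known exactly. Their poses are not given: they have to be found in the camera images.
- stand: Fixed pale teal round stand, 270 mm across, flat top 30 mm above the bench (under the carousel disc). Origin at bench level on the turning axis, z up. Its FRONT is its own -x side, within 0.35 rad of straight towards the robot: there a 56 mm wide tongue, 30 mm high, reaches 215 mm from the axis and bears an orange diamond.
- lock_hole (a point): Mouth of the only hole in the stand's top: on the line from the axis to the orange diamond, 110 mm from the axis, 30 mm above the bench, hidden under the carousel disc. Round, 14 mm wide, 20 mm deep, vertical.
- front_seat (a point): Fixed point above the stand's front, 62 mm from the axis towards the orange diamond: where the middle of the orange-plated cast lies when it faces front.
- carousel: Grey disc, 290 mm across, 16 mm thick, turning either way without limit about its z axis. Origin on the axis at its underside, 32 mm above the bench. Stiff: about 3 N at the rim pegs turns it; it stays where left. Four seats (steel studs 6 mm high) 62 mm from the axis along +x, +y, -x, -y; outside each a white square boss with a hole; blue rim pegs half-way between bosses.
- hole_a (a point): Centre of the mouth of the through hole in the disc's +x boss, 49 mm above the bench, 110 mm from the axis. Round, 13.6 mm wide with a 3 mm countersink, vertical, 17 mm deep; 2 mm below it lies the stand's top, on which a pin put in the hole stands (or the lock hole, when the two are in line).
- hole_b (a point): Centre of the mouth of the through hole in the disc's +y boss, 49 mm above the bench, 110 mm from the axis. Round, 13.6 mm wide with a 3 mm countersink, vertical, 17 mm deep; 2 mm below it lies the stand's top, on which a pin put in the hole stands (or the lock hole, when the two are in line).
- hole_c (a point): Centre of the mouth of the through hole in the disc's -x boss, 49 mm above the bench, 110 mm from the axis. Round, 13.6 mm wide with a 3 mm countersink, vertical, 17 mm deep; 2 mm below it lies the stand's top, on which a pin put in the hole stands (or the lock hole, when the two are in line).
- hole_d (a point): Centre of the mouth of the through hole in the disc's -y boss, 49 mm above the bench, 110 mm from the axis. Round, 13.6 mm wide with a 3 mm countersink, vertical, 17 mm deep; 2 mm below it lies the stand's top, on which a pin put in the hole stands (or the lock hole, when the two are in line).
- peg_a (a point): Top centre of the blue upright rim peg between the disc's +x and +y bosses: 12 mm thick, 30 mm tall, standing on the disc 133 mm from the axis, top 78 mm above the bench. For pushing the carousel round.
- peg_b (a point): Top centre of the blue upright rim peg between the disc's +y and -x bosses: 12 mm thick, 30 mm tall, standing on the disc 133 mm from the axis, top 78 mm above the bench. For pushing the carousel round.
- peg_c (a point): Top centre of the blue upright rim peg between the disc's -x and -y bosses: 12 mm thick, 30 mm tall, standing on the disc 133 mm from the axis, top 78 mm above the bench. For pushing the carousel round.
- peg_d (a point): Top centre of the blue upright rim peg between the disc's -y and +x bosses: 12 mm thick, 30 mm tall, standing on the disc 133 mm from the axis, top 78 mm above the bench. For pushing the carousel round.
- orange_cast_mid (a point): Dental cast on a round ORANGE mounting plate: plate 58 mm across and 6 mm thick, stone above it 47 mm across, 28 mm tall in all. This point is on its axis 14 mm above its underside. It sits loose in one of the four seats; which one varies. About 110 g. This is the marked cast.
- cast_1_mid (a point): Dental cast on a round white mounting plate: plate 58 mm across and 6 mm thick, stone above it 47 mm across, 28 mm tall in all. This point is on its axis 14 mm above its underside. It sits loose in one of the four seats; which one varies. About 110 g. 
- cast_2_mid (a point): Dental cast on a round white mounting plate: plate 58 mm across and 6 mm thick, stone above it 47 mm across, 28 mm tall in all. This point is on its axis 14 mm above its underside. It sits loose in one of the four seats; which one varies. About 110 g. 
- cast_3_mid (a point): Dental cast on a round white mounting plate: plate 58 mm across and 6 mm thick, stone above it 47 mm across, 28 mm tall in all. This point is on its axis 14 mm above its underside. It sits loose in one of the four seats; which one varies. About 110 g. 
- pin_rest: Fixed aluminium block 70 x 70 x 45 mm in which the lock pin stands at the start, at the left or the right of the carousel. Origin under its centre, at bench level. Its hole is 14 mm wide and 35 mm deep.
- pin_head (a point): Middle of the blue grip of the loose steel lock pin: grip 22 mm across, 40 mm tall, this point 65 mm above the foot; below it a 12 mm round shank 45 mm long. About 120 g, z up. Height above bench: 75 mm in the rest block, 95 mm standing in a disc hole on the stand's top, 75 mm home in the lock hole. Drops by its weight; sideways load can hold it up until taken off.
- pin_foot (a point): Centre of the pin's lower end: 30 mm above the bench when it stands on the stand's top, 10 mm when it is home in the lock hole.
- bowl_mid (a point): Bystander: green mixing bowl, 110 mm across, 60 mm tall, opposite the pin rest; this point is on its axis 30 mm above the bench.
- jar_mid (a point): Bystander: jar, 70 mm across, 90 mm tall, on the right of the carousel; this point is on its axis 45 mm above the bench.
Not all that is in view belongs to the job. Leave any green look-alike of the part that bears cast_2_mid alone. Leave any purple look-alike of the part that bears cast_3_mid alone.

How it is judged:
By the outcome, as a careful person would: the job done as asked, in the order asked, and still so for the second after the job is handed in, with the robot touching nothing.
It also fails if it takes over 64 s, if anything falls off the work surface, if the arm or the gripper's body presses on something with over 40 N, if the wrist force passes 120 N, or if a joint passes its speed limit or range.

## Working session

There is one attempt and no reset: what is moved stays moved. The work goes in short steps, Python scripts to look and compute and a tool call to move; the robot and the scene stay as the last step left them, time stands still between calls to the robot, and variables do not carry over. Pictures are saved under pics/ and viewed, at most 10 in all, crops included, and the job is handed in when it is done.

Besides the shell and the picture viewer there is one more tool, called after "Request:" in YAML: its name, and indented under it one key for each argument. apply_moves: Moves the arm, as the interface text tells. Its arguments: {"type":"object","properties":{"targets":{"type":"array","items":{"type":"array","items":{"type":"array","items":{"type":"number"}}}}},"required":["targets"]}

```bash
mkdir -p pics; cat > h.py <<'E'
import numpy as np, cv2
from workcell import get_obs, imaging, order
def cam(n):
    p,d=imaging.camera(n); c=imaging.get_calibration(n)
    return p,d,np.array(c["camera_matrix"]),np.array(c["eye"]),np.array(c["rotation"])
def cloud(d,K,e,R):
    v,u=np.mgrid[:480,:640]
    P=np.stack([(u-K[0,2])/K[0,0]*d,(v-K[1,2])/K[1,1]*d,d],-1)
    return P@R.T+e
E
python3 - <<'E'
from h import *
for n in("top","side"):
    p,d,K,e,R=cam(n); cv2.imwrite(f"pics/{n}0.png",p); np.savez(f"{n}0.npz",p=p,d=d)
    print(n,K.tolist(),e,R.tolist())
o=get_obs();print(o["clock"],o["eef_pos"],o["tool_rot"],o["grip_width"])
E
```

```text
top [[569.3501045557899, 0.0, 310.9326862681978], [0.0, 569.3501045557899, 238.01928785173018], [0.0, 0.0, 1.0]] [0.43286573 0.01244851 1.54086855] [0.7155160084399604, -0.6982470969222698, 0.01297123341867725, -0.017876812058269347]
side [[598.4099993240153, 0.0, 324.32302752209324], [0.0, 598.4099993240153, 228.38481409901297], [0.0, 0.0, 1.0]] [0.07966386 0.89481484 0.76585355] [-0.21108331081077408, 0.8660083468896966, -0.44317521100077834, 0.09523188210338253]
0.1 [ 0.15320886 -0.47533114  0.21401213] [ 9.87871603e-01  1.55270190e-01 -1.45645572e-04 -9.17545863e-04] 0.08578720795149078
```

View pics/top0.png

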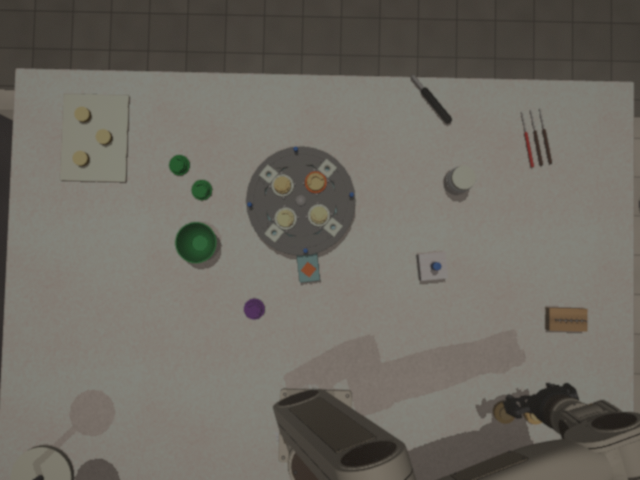

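View pics/side0.png

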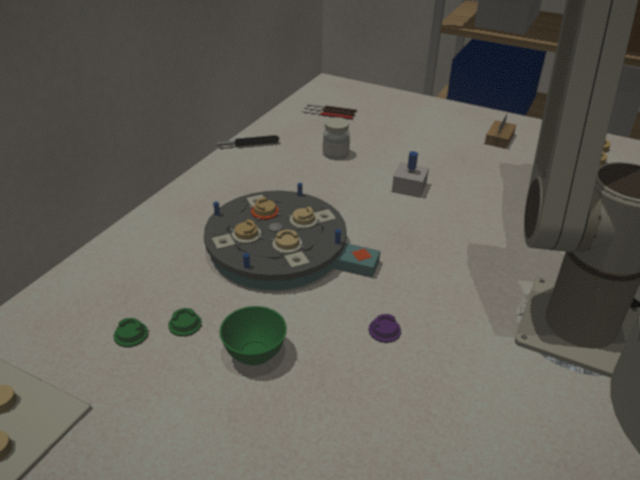

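The top view shows the carousel centre near (301,202), the orange cast at (316,181) with its hole near (327,168), and the diamond at (309,270). The pin rest is near (432,267), with the pin head near (436,267). I'll enlarge these areas and measure them.

```bash
cat > h.py <<'E'
import numpy as np, cv2
from scipy.spatial.transform import Rotation as Ro
from workcell import get_obs, imaging, order
def cam(n):
    p,d=imaging.camera(n); return (p,d)+cal(n)
def cal(n):
    c=imaging.get_calibration(n)
    return np.array(c["camera_matrix"]),np.array(c["eye"]),Ro.from_quat(c["rotation"]).as_matrix()
def px(n,u,v,z):
    K,e,R=cal(n); r=R@np.linalg.solve(K,[u,v,1]); return e+r*(z-e[2])/r[2]
def proj(n,P):
    K,e,R=cal(n); q=K@(R.T@(np.array(P)-e)); return q[:2]/q[2]
def blobs(p,lo,hi,amin=4):
    m=cv2.inRange(cv2.cvtColor(p,cv2.COLOR_BGR2HSV),lo,hi)
    n,l,s,c=cv2.connectedComponentsWithStats(m)
    return [(c[i].round(1).tolist(),int(s[i,4])) for i in range(1,n) if s[i,4]>=amin]
E
python3 - <<'E'
from h import *
p=np.load("top0.npz")["p"]; 
print("blue",[(b,px("top",*b[0],.078).round(4)) for b in blobs(p,(105,120,50),(125,255,255),6)])
print("orange",[(b,px("top",*b[0],.03).round(4)) for b in blobs(p,(4,140,110),(16,255,255),10)])
a=cv2.resize(p[140:290,235:365],None,fx=4.6,fy=4,interpolation=2)
b=cv2.resize(p[240:290,405:455],None,fx=4,fy=4,interpolation=2)
a=cv2.resize(p[140:288,240:364],None,fx=4,fy=4,interpolation=2)
b=cv2.copyMakeBorder(b,0,a.shape[0]-b.shape[0],0,0,0)
cv2.imwrite("pics/c1.png",np.hstack([a,b]))
E
```

```text
blue [(([249.2, 204.2], 6), array([0.5801, 0.1848, 0.078 ])), (([436.6, 265.8], 23), array([ 0.4332, -0.3003,  0.078 ]))]
orange [(([307.4, 184.0], 29), array([0.6427, 0.0367, 0.03  ])), (([324.1, 180.7], 18), array([ 0.6526, -0.0076,  0.03  ])), (([308.0, 269.3], 92), array([0.4156, 0.0295, 0.03  ]))]
```

View pics/c1.png

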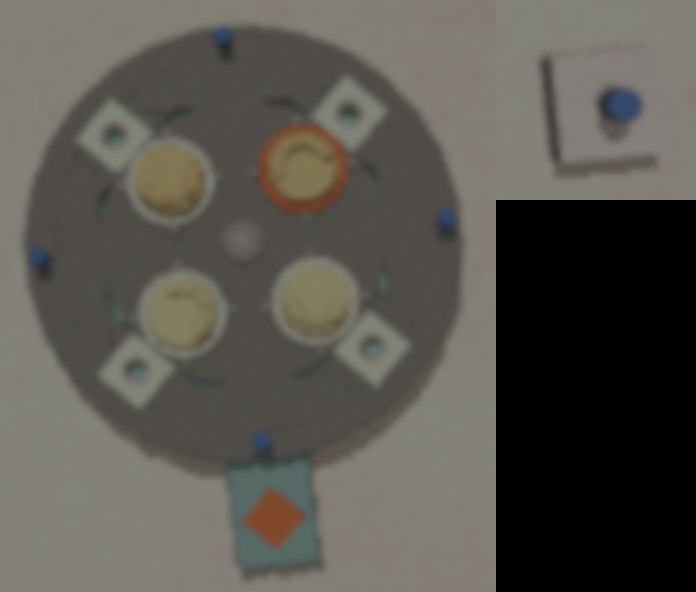

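```bash
python3 - <<'E'
from h import *
f=lambda x,y,z:px("top",240+(x-1.5)/4,140+(y-1.5)/4,z)
B=[f(*q,.049) for q in[(349,112),(115,136),(138,371),(374,348)]]
G=[f(*q,.078) for q in[(223,36),(447,218),(38,258),(262,442)]]
c1=np.mean(B,0);c2=np.mean(G,0);print("axis",c1,c2)
for q in B+G: print(q.round(4),np.hypot(*(q-c1)[:2]).round(4),np.degrees(np.arctan2(*(q-c1)[1::-1])).round(1))
D=f(275,517,.03);print("diamond",D,np.hypot(*(D-c1)[:2]),np.degrees(np.arctan2(*(D-c1)[1::-1])))
print("pin",px("top",405+(624-496-1.5)/4,240+(104-1.5)/4,.095))
d=np.load("top0.npz")["d"]; print(d[262:270,434:440].round(3))
for n,s in(("side",(412,152)),("side",(412,157))): print("sidepin",px(n,*s,.095),px(n,412,160,.075))
E
```

```text
axis [0.59730819 0.0531974  0.049     ] [0.59627655 0.05343991 0.078     ]
[ 0.6846 -0.0139  0.049 ] 0.1101 -37.5
[0.6651 0.14   0.049 ] 0.1101 52.0
[0.5103 0.1206 0.049 ] 0.11 142.2
[ 0.5292 -0.0339  0.049 ] 0.1106 -128.0
[0.7273 0.0694 0.078 ] 0.131 7.1
[ 0.6124 -0.0781  0.078 ] 0.1322 -83.4
[0.5802 0.185  0.078 ] 0.1329 97.4
[0.4651 0.0375 0.078 ] 0.1331 -173.2
diamond [0.41670618 0.02850824 0.03      ] 0.18228176457848155 -172.21564693508887
pin [ 0.43362222 -0.29675778  0.095     ]
[[1.476 1.454 1.451 1.49  1.49  1.494]
 [1.445 1.445 1.438 1.438 1.444 1.445]
 [1.443 1.445 1.445 1.442 1.444 1.438]
 [1.44  1.443 1.446 1.444 1.442 1.443]
 [1.443 1.439 1.445 1.443 1.441 1.443]
 [1.445 1.447 1.45  1.446 1.439 1.446]
 [1.441 1.444 1.443 1.436 1.444 1.442]
 [1.442 1.442 1.441 1.441 1.442 1.441]]
sidepin [ 0.43702068 -0.29964949  0.095     ] [ 0.43435876 -0.29864612  0.075     ]
sidepin [ 0.42887242 -0.27724457  0.095     ] [ 0.43435876 -0.29864612  0.075     ]
```

The measurements fit: hole radii are 110 mm, peg radii 133 mm, and the pin head is where expected. I'll approach the pin, turning the jaws to a yaw tangential to the target hole.

Request:
apply_moves:
  targets:
    - [[0.75,0.47,0,7,1],[0.75,0.47,0,7,1],[0.75,0.47,0,7,1],[0.75,0.47,0,7,1],[0.75,0.47,0,7,1],[0.75,0.47,0,7,1],[0.75,0.47,0,7,1],[0.75,0.47,0,7,1]]

```text
clock: 0.77
eef_pos: [0.3944, -0.3241, 0.2144]
tool_rot: [0.798, 0.603, -0.0, -0.0]
ft_force: [0.7, -0.9, 1.3]
grip_width: 0.0858
grasp_force: 0.0
```

Request:
apply_moves:
  targets:
    - [[0.5,0.33,0,7,1],[0.5,0.33,0,7,1],[0,0,-0.4,7,1],[0,0,-0.4,7,1],[0,0,-0.4,7,1],[0,0,-0.4,7,1],[0,0,-0.3,7,1],[0,0,0,7,1]]

```text
clock: 1.43
eef_pos: [0.4313, -0.2975, 0.1353]
tool_rot: [0.421, 0.907, 0.001, -0.003]
ft_force: [-0.2, -0.1, 0.7]
grip_width: 0.0858
grasp_force: 0.0
```

```bash
python3 - <<'E'
from h import *
p,d,*_=cam("side"); q,*_=cam("top"); o=get_obs(); print(o["eef_pos"])
a=cv2.resize(p[80:220,350:490],None,fx=4,fy=4,interpolation=2)
cv2.imwrite("pics/c2.png",a)
E
```

```text
[ 0.43257144 -0.29849139  0.13750057]
```

View pics/c2.png

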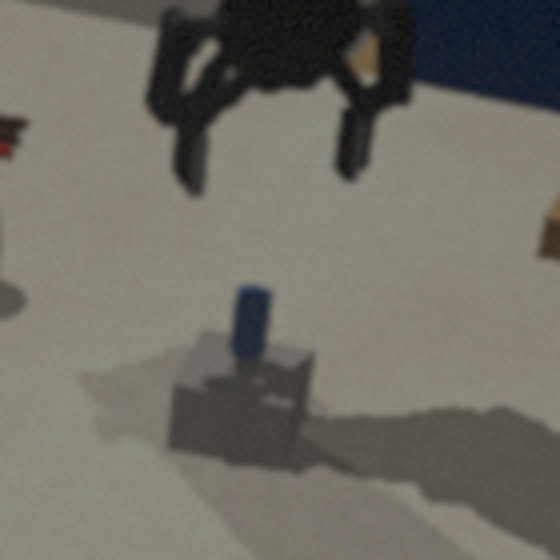

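The crop shows the pin (255,320) between the jaws and clear of both fingers. I'll descend and grip.

Request:
apply_moves:
  targets:
    - [[0.03,0.03,-0.36,6,1],[0,0,-0.36,6,1],[0,0,-0.36,0,1],[0,0,-0.34,0,1],[0,0,0,0,1],[0,0,0,0,-1],[0,0,0,0,-1],[0,0,0,0,-1]]

```text
clock: 2.2
eef_pos: [0.4354, -0.2985, 0.0832]
tool_rot: [0.327, 0.945, -0.0, 0.001]
ft_force: [0.5, -0.2, 0.3]
grip_width: 0.0511
grasp_force: 0.0
```

Request:
apply_moves:
  targets:
    - [[0,0,0,0,-1],[0,0,0,0,-1],[0,0,0,0,-1],[0,0,0,0,-1],[0,0,0,0,-1]]

```text
clock: 2.62
eef_pos: [0.4346, -0.2979, 0.0822]
tool_rot: [0.327, 0.945, -0.0, 0.0]
ft_force: [0.3, 0.2, 0.5]
grip_width: 0.0001
grasp_force: 0.0
```

The jaws closed on nothing, so I'll look.

```bash
python3 - <<'E'
from h import *
p,d,*_=cam("side"); q,*_=cam("top"); o=get_obs(); print(o["eef_pos"],o["grip_width"])
a=cv2.resize(p[100:240,340:480],(560,560),interpolation=2)
b=cv2.resize(q[230:300,400:430+0+30],(480//2*1,280),interpolation=2)
b=cv2.copyMakeBorder(b,0,280,0,0,0)
cv2.imwrite("pics/c3.png",np.hstack([a,b]))
E
```

```text
[ 0.43458309 -0.29786242  0.08202604] -0.0002028622504147574
```

View pics/c3.png

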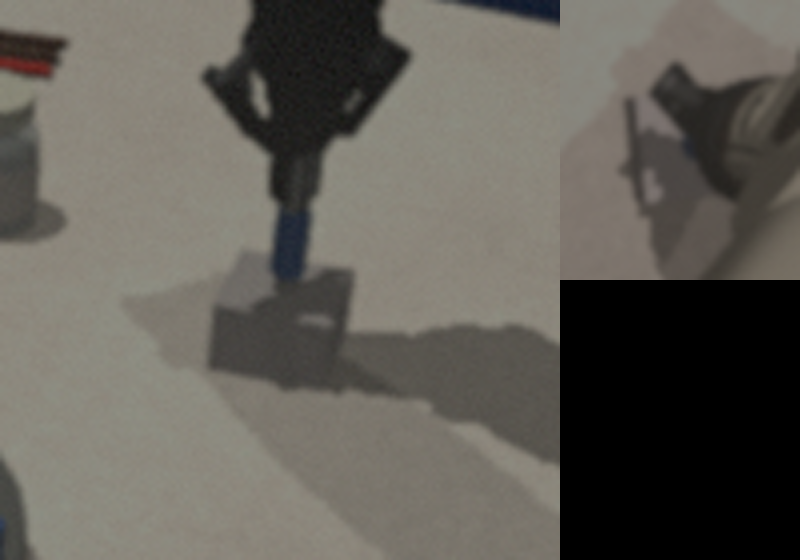

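```bash
python3 - <<'E'
from h import *
for P in([.4346,-.298,.065],[.4336,-.297,.095],[.4336,-.297,.055],[.4346,-.298,.099]): print(P,((proj("side",P)-[340,100])*4).round(1))
p,d,*c=cam("side")
K,e,R=c
v,u=np.mgrid[:480,:640]
W=np.stack([(u-K[0,2])/K[0,0]*d,(v-K[1,2])/K[1,1]*d,d],-1)@R.T+e
for y in range(120,176,4):
    print(y,[W[y,x].round(3).tolist() for x in(409,412,415)])
E
```

```text
[0.4346, -0.298, 0.065] [285.4 255.3]
[0.4336, -0.297, 0.095] [292.  211.3]
[0.4336, -0.297, 0.055] [284.6 271.2]
[0.4346, -0.298, 0.099] [291.7 204.1]
120 [[0.444, -0.271, 0.187], [0.438, -0.274, 0.187], [0.43, -0.269, 0.191]]
124 [[0.444, -0.275, 0.175], [0.439, -0.279, 0.175], [0.43, -0.274, 0.179]]
128 [[0.449, -0.295, 0.155], [0.438, -0.282, 0.164], [0.43, -0.276, 0.169]]
132 [[0.445, -0.284, 0.152], [0.436, -0.277, 0.157], [0.43, -0.282, 0.156]]
136 [[0.439, -0.269, 0.149], [0.434, -0.275, 0.148], [0.429, -0.28, 0.147]]
140 [[0.445, -0.292, 0.128], [0.435, -0.282, 0.135], [0.431, -0.29, 0.132]]
144 [[0.44, -0.279, 0.125], [0.434, -0.284, 0.124], [0.428, -0.284, 0.126]]
148 [[0.441, -0.284, 0.112], [0.434, -0.284, 0.114], [0.427, -0.287, 0.114]]
152 [[0.444, -0.298, 0.094], [0.433, -0.286, 0.103], [0.427, -0.29, 0.102]]
156 [[0.441, -0.293, 0.087], [0.433, -0.291, 0.09], [0.426, -0.289, 0.092]]
160 [[0.438, -0.287, 0.08], [0.433, -0.293, 0.078], [0.424, -0.287, 0.083]]
164 [[0.436, -0.286, 0.07], [0.43, -0.287, 0.071], [0.423, -0.288, 0.073]]
168 [[0.436, -0.287, 0.059], [0.429, -0.287, 0.061], [0.423, -0.294, 0.059]]
172 [[0.436, -0.292, 0.046], [0.428, -0.29, 0.048], [0.424, -0.302, 0.044]]
```

```bash
python3 - <<'E'
from h import *
for z in(.133,.15,.16,.17): print(z,proj("side",[.4325,-.2985,z]))
for z in(.20,.215,.23): print(z,proj("top",[.1532,-.4753,z]),px("top",545,397,z))
print(get_obs()["joint_pos"].round(3) if hasattr(get_obs()["joint_pos"],'round') else get_obs()["joint_pos"])
E
```

```text
0.133 [415.50524769 137.9728247 ]
0.15 [416.34542839 131.23987425]
0.16 [416.84547875 127.23262403]
0.17 [417.34991501 123.1902266 ]
0.2 [521.38607626 388.44516228] [ 0.13495468 -0.53017354  0.2       ]
0.215 [523.75399888 389.88240674] [ 0.13828735 -0.52410334  0.215     ]
0.23 [526.17677525 391.35294547] [ 0.14162001 -0.51803315  0.23      ]
[-0.601  0.388 -0.15   1.032  0.     0.065]
```

In both pictures the fingertips stand about 34 mm higher than the nominal tool data implies. I'll trust what I see: open part way, go lower in small steps watching the force, and close again.

Request:
apply_moves:
  targets:
    - [[0,0,0.4,0,0.2],[0,0,0,0,0.2],[0,0,0,0,0.2],[0,0,0,0,0.2],[0,0,0,0,0.2],[0,0,0,0,0.2],[0,0,-0.4,0,0.2],[0,0,-0.1,0,0.2]]

```text
clock: 3.43
eef_pos: [0.4336, -0.2972, 0.0762]
tool_rot: [0.327, 0.945, 0.0, -0.001]
ft_force: [-0.9, 0.6, -0.1]
grip_width: 0.0511
grasp_force: 0.0
```

Request:
apply_moves:
  targets:
    - [[0,0,-0.15,0,0.2],[0,0,-0.15,0,0.2],[0,0,-0.1,0,0.2],[0,0,0,0,0.2]]

```text
clock: 3.77
eef_pos: [0.4339, -0.2974, 0.0609]
tool_rot: [0.327, 0.945, 0.0, -0.001]
ft_force: [0.4, -0.3, 0.9]
grip_width: 0.0514
grasp_force: 0.0
```

Request:
apply_moves:
  targets:
    - [[0,0,-0.1,0,0.2],[0,0,-0.1,0,0.2],[0,0,-0.08,0,0.2],[0,0,0,0,0.2]]

```text
clock: 4.1
eef_pos: [0.4342, -0.2976, 0.0501]
tool_rot: [0.327, 0.945, 0.0, -0.001]
ft_force: [0.3, 0.1, -0.2]
grip_width: 0.0513
grasp_force: 0.0
```

Request:
apply_moves:
  targets:
    - [[0,0,-0.08,0,-1],[0,0,0,0,-1],[0,0,0,0,-1],[0,0,0,0,-1],[0,0,0,0,-1],[0,0,0,0,-1]]

```text
clock: 4.6
eef_pos: [0.4343, -0.2981, 0.0476]
tool_rot: [0.327, 0.945, -0.0, -0.0]
ft_force: [-2.1, -1.4, -0.5]
grip_width: 0.0207
grasp_force: 58.5
```

Gripped at about 21 mm with 58 N. I'll lift and carry it.

Request:
apply_moves:
  targets:
    - [[0,0,0.6,0,-1],[0,0,0.9,0,-1],[0,0,0.9,0,-1],[0.3,0.35,0.5,0,-1],[0.6,0.68,0,0,-1],[0.6,0.68,0,0,-1],[0.6,0.68,0,0,-1],[0.6,0.68,0,0,-1]]

```text
clock: 5.27
eef_pos: [0.5437, -0.1735, 0.164]
tool_rot: [0.327, 0.945, 0.001, 0.0]
ft_force: [1.4, -0.4, -1.7]
grip_width: 0.0202
grasp_force: 59.4
```

Request:
apply_moves:
  targets:
    - [[0.6,0.68,0,0,-1],[0.6,0.68,0,0,-1],[0.6,0.68,0,0,-1],[0.6,0.68,0,0,-1],[0.6,0.68,0,0,-1],[0.4,0.4,0,0,-1],[0.16,0.23,0,0,-1],[0,0,0,0,-1]]

```text
clock: 5.93
eef_pos: [0.6858, -0.0109, 0.1624]
tool_rot: [0.325, 0.946, 0.0, -0.001]
ft_force: [-0.5, -0.2, -0.8]
grip_width: 0.0203
grasp_force: 59.5
```

```bash
python3 - <<'E'
from h import *
p,d,*_=cam("side"); o=get_obs(); print(o["eef_pos"])
cv2.imwrite("pics/c4.png",cv2.resize(p[110:250,200:340],(700,600)[:1]*1+(600,) if 0 else (600,600),interpolation=2))
print(proj("side",[.6842,-.0142,.049]),proj("side",[.6842,-.0142,.16]),[proj("side",np.r_[o["eef_pos"][:2],o["eef_pos"][2]-.0376+h]).round(1) for h in(0,.045,.085)])
E
```

```text
[ 0.68481533 -0.01286146  0.16267289]
[256.68738551 199.82618697] [254.28992929 154.71810566] [array([254.5, 169.6]), array([253.5, 150.6]), array([252.5, 133. ])]
```

View pics/c4.png

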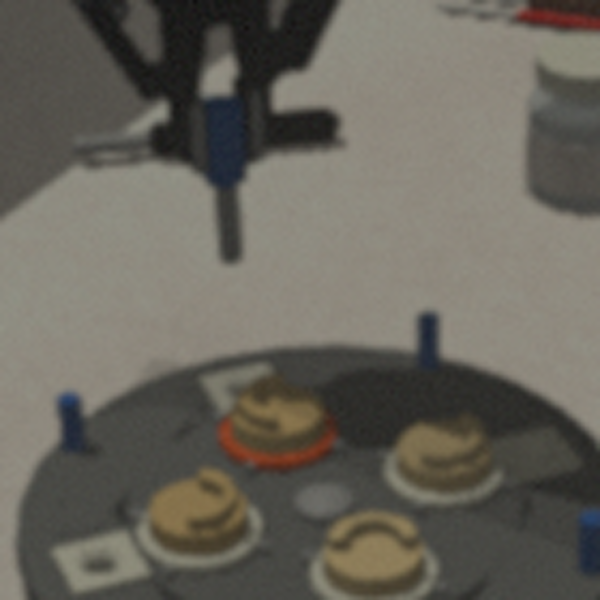

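The foot at (254,170) px and the head at (252.5,133) match prediction to under 1 px. I'll descend over the hole.

Request:
apply_moves:
  targets:
    - [[-0.02,-0.03,-0.3,0,-1],[0,0,-0.5,0,-1],[0,0,-0.5,0,-1],[0,0,-0.3,0,-1],[0,0,-0.1,0,-1],[0,0,-0.1,0,-1],[0,0,-0.1,0,-1],[0,0,0,0,-1]]

```text
clock: 6.65
eef_pos: [0.6841, -0.0158, 0.0879]
tool_rot: [0.327, 0.945, 0.0, 0.0]
ft_force: [-0.7, 0.1, -0.8]
grip_width: 0.0203
grasp_force: 59.5
```

Request:
apply_moves:
  targets:
    - [[0,0,-0.08,0,-1],[0,0,-0.08,0,-1],[0,0,0,0,-1]]

```text
clock: 6.9
eef_pos: [0.6841, -0.015, 0.0811]
tool_rot: [0.327, 0.945, -0.0, 0.0]
ft_force: [-0.8, -0.7, -1.4]
grip_width: 0.0204
grasp_force: 59.6
```

Request:
apply_moves:
  targets:
    - [[0,0,-0.08,0,-1],[0,0,-0.08,0,-1],[0,0,-0.08,0,-1],[0,0,0,0,-1]]

```text
clock: 7.23
eef_pos: [0.6837, -0.0149, 0.0705]
tool_rot: [0.327, 0.945, -0.0, -0.001]
ft_force: [-0.6, -0.0, -1.6]
grip_width: 0.0203
grasp_force: 59.4
```

The pin is in the hole. I'll lower the last bit, release and rise.

Request:
apply_moves:
  targets:
    - [[0,0,-0.05,0,-1],[0,0,0,0,0],[0,0,0,0,0],[0,0,0,0,0],[0,0,0,0,0],[0,0,0.3,0,0],[0,0,0.8,0,0],[0,0,0.8,0,0]]

```text
clock: 7.9
eef_pos: [0.6826, -0.0151, 0.1445]
tool_rot: [0.327, 0.945, -0.001, -0.002]
ft_force: [0.9, -0.0, -0.1]
grip_width: 0.0427
grasp_force: 0.0
```

```bash
python3 - <<'E'
from h import *
p,d,*_=cam("side"); o=get_obs(); print(o["eef_pos"],o["grip_width"])
cv2.imwrite("pics/c5.png",cv2.resize(p[110:250,200:360],(640,560),interpolation=2))
E
```

```text
[ 0.68719486 -0.01517021  0.15444085] 0.04292047754568856
```

View pics/c5.png

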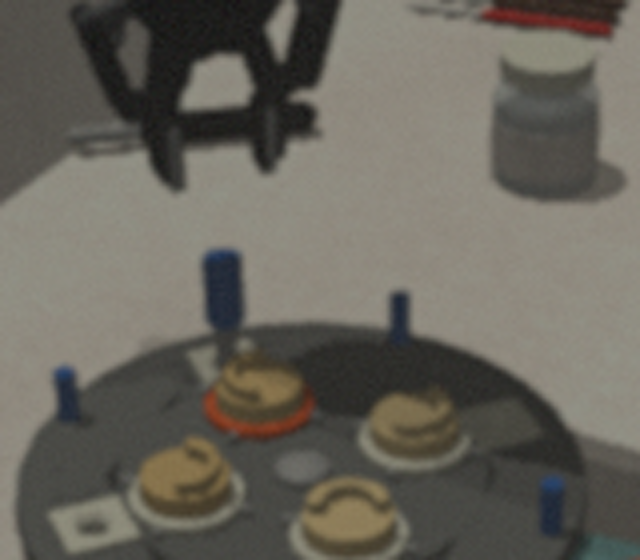

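The pin stands upright at (222,290) in the crop. I'll move behind the right-hand peg with the fingers shut.

Request:
apply_moves:
  targets:
    - [[-0.17,-0.21,0,6.5,-1],[-0.17,-0.21,0,6.5,-1],[-0.17,-0.21,0,6.5,-1],[-0.17,-0.21,0,6.5,-1],[-0.17,-0.21,0,6.5,-1],[-0.17,-0.21,0,6.5,-1],[-0.17,-0.21,0,6.5,-1],[0,0,-0.5,0,-1]]

```text
clock: 8.62
eef_pos: [0.6387, -0.076, 0.1304]
tool_rot: [-0.065, 0.998, -0.001, 0.004]
ft_force: [1.6, 1.2, 0.7]
grip_width: -0.0001
grasp_force: 0.0
```

Request:
apply_moves:
  targets:
    - [[0,0,-0.5,0,-1],[0,0,-0.5,0,-1],[0,0,-0.4,0,-1],[0,0,0,0,-1]]

```text
clock: 8.95
eef_pos: [0.6338, -0.0737, 0.0658]
tool_rot: [-0.064, 0.998, 0.001, -0.003]
ft_force: [-0.9, -0.6, -1.0]
grip_width: -0.0
grasp_force: 0.0
```

```bash
python3 - <<'E'
from h import *
p,d,*_=cam("side"); o=get_obs(); print(o["eef_pos"])
E=o["eef_pos"]; print([((proj("side",[E[0],E[1],E[2]+h])-[220,110])*4).round(0) for h in(-.017,0,.017)])
cv2.imwrite("pics/c6.png",cv2.resize(p[110:250,220:380],(640,560),interpolation=2))
E
```

```text
[ 0.63491775 -0.07373066  0.06776477]
[array([280., 328.]), array([280., 302.]), array([279., 275.])]
```

View pics/c6.png

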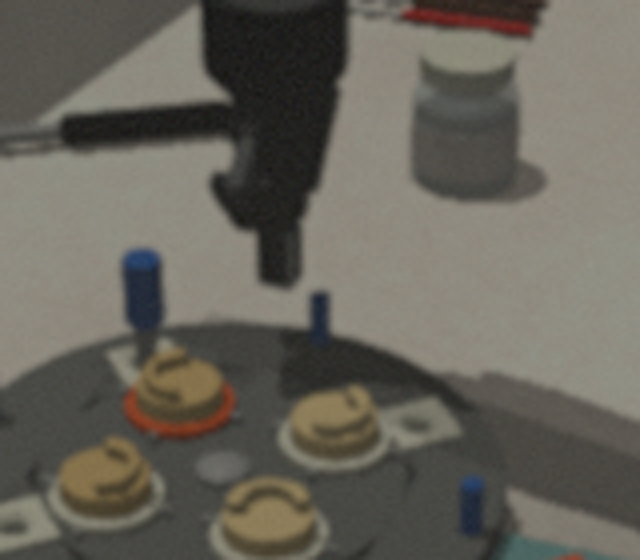

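The tip is at z ≈ 0.083, beside the peg at (320,318) on its far side, so the tip offset of about +17 mm is confirmed. I'll compute the arc steps.

```bash
python3 - <<'E'
import numpy as np
c=np.array([.5973,.0532]);P=lambda a:c+.133*np.array([np.cos(np.radians(a)),np.sin(np.radians(a))])
a=-73.5;cur=np.array([.6349,-.0737]);st=[2]+[4]*31
out=[]
for s in st:
    a-=s;d=np.round((P(a)-cur)/.04,2);cur=cur+d*.04;out.append([float(d[0]),float(d[1]),0,-s,-1])
    if len(out)==8: print(a,cur.round(4),out);out=[]
E
```

```text
-103.5 [ 0.5661 -0.0761] [[-0.11, -0.05, 0, -2, -1], [-0.22, -0.05, 0, -4, -1], [-0.23, -0.03, 0, -4, -1], [-0.23, -0.02, 0, -4, -1], [-0.24, -0.0, 0, -4, -1], [-0.23, 0.01, 0, -4, -1], [-0.23, 0.03, 0, -4, -1], [-0.23, 0.05, 0, -4, -1]]
-135.5 [ 0.5025 -0.0401] [[-0.22, 0.06, 0, -4, -1], [-0.22, 0.08, 0, -4, -1], [-0.21, 0.09, 0, -4, -1], [-0.21, 0.11, 0, -4, -1], [-0.2, 0.12, 0, -4, -1], [-0.18, 0.13, 0, -4, -1], [-0.18, 0.15, 0, -4, -1], [-0.17, 0.16, 0, -4, -1]]
-167.5 [0.4673 0.0243] [[-0.16, 0.17, 0, -4, -1], [-0.14, 0.18, 0, -4, -1], [-0.13, 0.2, 0, -4, -1], [-0.12, 0.2, 0, -4, -1], [-0.11, 0.2, 0, -4, -1], [-0.08, 0.22, 0, -4, -1], [-0.08, 0.22, 0, -4, -1], [-0.06, 0.22, 0, -4, -1]]
-199.5 [0.4721 0.0975] [[-0.04, 0.23, 0, -4, -1], [-0.02, 0.23, 0, -4, -1], [-0.01, 0.23, 0, -4, -1], [0.0, 0.24, 0, -4, -1], [0.02, 0.23, 0, -4, -1], [0.04, 0.23, 0, -4, -1], [0.06, 0.22, 0, -4, -1], [0.07, 0.22, 0, -4, -1]]
```

Request:
apply_moves:
  targets:
    - [[0,0,-0.3,0,-1],[0,0,-0.3,0,-1],[0,0,-0.07,0,-1],[0,0,0,0,-1]]

```text
clock: 9.33
eef_pos: [0.6366, -0.0738, 0.0432]
tool_rot: [-0.064, 0.998, 0.0, -0.0]
ft_force: [0.7, -0.5, 0.0]
grip_width: 0.0001
grasp_force: 0.0
```

Request:
apply_moves:
  targets:
    - [[-0.11,-0.05,0,-2,-1],[-0.22,-0.05,0,-4,-1],[-0.23,-0.03,0,-4,-1],[-0.23,-0.02,0,-4,-1],[-0.24,0,0,-4,-1],[-0.23,0.01,0,-4,-1],[-0.23,0.03,0,-4,-1],[-0.23,0.05,0,-4,-1]]

```text
clock: 10.0
eef_pos: [0.5704, -0.078, 0.045]
tool_rot: [0.198, 0.98, -0.001, 0.003]
ft_force: [3.2, -3.7, -0.7]
grip_width: -0.0001
grasp_force: 2.0
```

Request:
apply_moves:
  targets:
    - [[-0.22,0.06,0,-4,-1],[-0.22,0.08,0,-4,-1],[-0.21,0.09,0,-4,-1],[-0.21,0.11,0,-4,-1],[-0.2,0.12,0,-4,-1],[-0.18,0.13,0,-4,-1],[-0.18,0.15,0,-4,-1],[-0.17,0.16,0,-4,-1]]

```text
clock: 10.67
eef_pos: [0.5061, -0.0422, 0.0452]
tool_rot: [0.461, 0.887, -0.001, 0.003]
ft_force: [0.0, -4.4, 1.4]
grip_width: -0.0001
grasp_force: 2.0
```

Request:
apply_moves:
  targets:
    - [[-0.16,0.17,0,-4,-1],[-0.14,0.18,0,-4,-1],[-0.13,0.2,0,-4,-1],[-0.12,0.2,0,-4,-1],[-0.11,0.2,0,-4,-1],[-0.08,0.22,0,-4,-1],[-0.08,0.22,0,-4,-1],[-0.06,0.22,0,-4,-1]]

```text
clock: 11.33
eef_pos: [0.4702, 0.0231, 0.0448]
tool_rot: [0.688, 0.726, 0.0, 0.002]
ft_force: [-1.6, -3.5, 2.8]
grip_width: -0.0005
grasp_force: 1.9
```

Request:
apply_moves:
  targets:
    - [[-0.04,0.23,0,-4,-1],[-0.02,0.23,0,-4,-1],[-0.01,0.23,0,-4,-1],[0,0.24,0,-4,-1],[0.02,0.23,0,-4,-1],[0.02,0.12,0,-2,-1],[0.02,0.12,0,-2,-1],[0,0,0,0,-1]]

```text
clock: 12.0
eef_pos: [0.4702, 0.0807, 0.0446]
tool_rot: [0.822, 0.569, 0.002, 0.001]
ft_force: [1.1, 0.5, -0.9]
grip_width: 0.0002
grasp_force: 0.0
```

```bash
python3 - <<'E'
from h import *
q,*_=cam("top"); o=get_obs(); E=np.array(o["eef_pos"]);r=E[:2]-[.5973,.0532]
print(E,o["ft_force"],np.degrees(np.arctan2(r[1],r[0])),np.hypot(*r))
cv2.imwrite("pics/c7.png",cv2.resize(q[140:288,240:364],None,fx=4,fy=4,interpolation=2))
E
```

```text
[0.46997141 0.08065598 0.04432599] [-0.24665972 -0.18376039  0.0579103 ] 167.8315746020286 0.13025513750191636
```

View pics/c7.png

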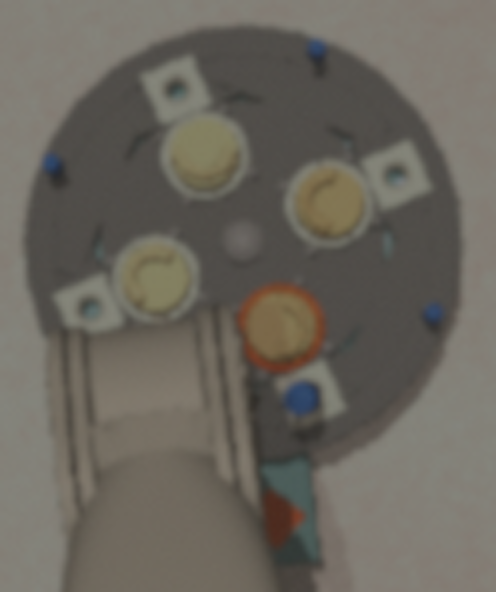

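```bash
python3 - <<'E'
from h import *
f=lambda x,y,z:px("top",240+(x-1.5)/4,140+(y-1.5)/4,z)
c=np.array([.5973,.0532])
for q,z,k in[((177,90),.049,180),((396,175),.049,90),((90,307),.049,270),((317,48),.078,225),((53,163),.078,270+45-90+0),((433,313),.078,45)]:
    r=f(*q,z)[:2]-c; a=np.degrees(np.arctan2(r[1],r[0]));print(q,round(a,1),np.hypot(*r).round(4),"mod90",round(a%90,1))
E
```

```text
(177, 90) 25.2 0.1097 mod90 25.2
(396, 175) -64.9 0.1093 mod90 25.1
(90, 307) 114.5 0.11 mod90 24.5
(317, 48) -20.0 0.1315 mod90 70.0
(53, 163) 70.1 0.1317 mod90 70.1
(433, 313) -110.6 0.1321 mod90 69.4
```

The disc's orange boss is at −155.1° and the lock is at −172.2°, so 17° remain. I'll push moderately for 12°, then slowly.

Request:
apply_moves:
  targets:
    - [[0.03,0.11,0,-2,-1],[0.03,0.11,0,-2,-1],[0.03,0.11,0,-2,-1],[0.04,0.11,0,-2,-1],[0.04,0.11,0,-2,-1],[0.04,0.11,0,-2,-1],[0,0,0,0,-1]]

```text
clock: 12.63
eef_pos: [0.478, 0.1066, 0.0437]
tool_rot: [0.877, 0.48, 0.001, 0.0]
ft_force: [0.2, 0.2, 0.0]
grip_width: 0.0
grasp_force: 0.0
```

Request:
apply_moves:
  targets:
    - [[0.013,0.025,0,-0.5,-1],[0.013,0.025,0,-0.5,-1],[0.013,0.025,0,-0.5,-1],[0.013,0.025,0,-0.5,-1]]

```text
clock: 12.97
eef_pos: [0.4788, 0.1102, 0.0429]
tool_rot: [0.886, 0.464, -0.0, 0.0]
ft_force: [-2.5, -2.5, 2.0]
grip_width: -0.0
grasp_force: 1.4
```

Request:
apply_moves:
  targets:
    - [[0.012,0.024,0,-0.5,-1],[0.012,0.024,0,-0.5,-1],[0.012,0.022,0,-0.5,-1],[0.01,0.02,0,-0.4,-1]]

```text
clock: 13.3
eef_pos: [0.4808, 0.1143, 0.0428]
tool_rot: [0.893, 0.45, -0.0, -0.0]
ft_force: [-1.1, -2.9, 2.6]
grip_width: -0.0002
grasp_force: 1.4
```

Request:
apply_moves:
  targets:
    - [[0.008,0.014,0,-0.3,-1],[0.008,0.014,0,-0.3,-1],[0.008,0.014,0,-0.3,-1],[0.008,0.014,0,-0.3,-1]]

```text
clock: 13.63
eef_pos: [0.482, 0.1165, 0.0428]
tool_rot: [0.898, 0.44, -0.0, -0.0]
ft_force: [-1.7, -1.8, 2.2]
grip_width: 0.0001
grasp_force: 1.4
```

Request:
apply_moves:
  targets:
    - [[0.008,0.014,0,-0.3,-1],[0.008,0.014,0,-0.3,-1],[0.008,0.014,0,-0.3,-1]]

```text
clock: 13.88
eef_pos: [0.483, 0.1181, 0.0427]
tool_rot: [0.901, 0.433, -0.0, -0.0]
ft_force: [-2.5, -3.1, 1.6]
grip_width: 0.0001
grasp_force: 1.7
```

Request:
apply_moves:
  targets:
    - [[0.008,0.014,0,-0.3,-1],[0.008,0.014,0,-0.3,-1],[0.008,0.014,0,-0.3,-1]]

```text
clock: 14.13
eef_pos: [0.4839, 0.1198, 0.0427]
tool_rot: [0.905, 0.426, -0.0, -0.0]
ft_force: [-2.6, -2.2, 2.9]
grip_width: -0.0
grasp_force: 1.4
```

```bash
cat > pin.py <<'E'
from h import *
p,*_=cam("side"); o=get_obs(); print(o["eef_pos"],o["ft_force"])
for z in(.115,.095,.075,.055): print(z,proj("side",[.4883,.0383,z]).round(0))
m=cv2.inRange(cv2.cvtColor(p,cv2.COLOR_BGR2HSV),(105,110,40),(125,255,255))
n,l,s,c=cv2.connectedComponentsWithStats(m[170:290,190:370]); print([(s[i]+[190,170,0,0,0]).tolist() for i in range(1,n) if s[i,4]>8])
cv2.imwrite("pics/pin_%.2f.png"%o["clock"],cv2.resize(p[150:290,240:400],(640,560),interpolation=2))
E
python3 pin.py; ls pics
```

```text
[0.48408742 0.11992574 0.04274614] [-3.08090282 -0.99126014  1.70625004]
0.115 [328. 211.]
0.095 [327. 220.]
0.075 [327. 228.]
0.055 [327. 236.]
[[333, 202, 3, 8, 13], [323, 219, 9, 13, 77], [209, 231, 4, 4, 14], [299, 253, 5, 14, 51]]
c1.png
c2.png
c3.png
c4.png
c5.png
c6.png
c7.png
pin_14.18.png
side0.png
top0.png
```

```bash
cat > pin2.py <<'E'
from h import *
q,d,K,e,R=cam("top"); o=get_obs()
v,u=np.mgrid[:480,:640]
W=np.stack([(u-K[0,2])/K[0,0]*d,(v-K[1,2])/K[1,1]*d,d],-1)@R.T+e
b=blobs(q[140:290,240:370],(105,110,40),(125,255,255),5); 
print([((np.array(c)+[240,140]).tolist(),n, W[int(c[1]+140.5)-1:int(c[1]+140.5)+2,int(c[0]+240.5)-1:int(c[0]+240.5)+2].reshape(-1,3).mean(0).round(3).tolist()) for c,n in b])
f=[np.degrees(np.arctan2(*(px("top",*(np.array(c)+[240,140]),.076)[:2]-[.5973,.0532])[::-1])).round(1) for c,n in b]; print(f)
print(o["eef_pos"],o["ft_force"],proj("side",[.484,.12,.06]),proj("side",[.484,.12,.09]))
E
python3 pin2.py
```

```text
[([332.5, 160.0], 6, [0.7, -0.029, 0.078]), ([261.0, 167.0], 7, [0.677, 0.157, 0.077]), ([339.7, 232.0], 7, [0.514, -0.051, 0.077]), ([302.6, 241.5], 33, [0.485, 0.043, 0.096])]
[np.float64(-38.1), np.float64(52.3), np.float64(-128.8), np.float64(-175.5)]
[0.48405593 0.11992474 0.04272229] [-2.2826331  -0.26629733  1.81153701] [309.4216143  257.76387543] [309.54327806 245.09903049]
```

Depth from above puts the pin's top at 0.096 m, so it has dropped home. I'll back off and rise clear.

Request:
apply_moves:
  targets:
    - [[-0.04,-0.07,0,0,-1],[-0.06,-0.1,0,0,-1],[0,0,0.3,0,-1],[0,0,0.8,0,-1],[0,0,0.8,0,-1],[-0.5,0,0.8,0,-1],[-0.8,0,0.5,0,-1],[-0.5,0,0,0,-1]]

```text
clock: 14.9
eef_pos: [0.4097, 0.1135, 0.1753]
tool_rot: [0.905, 0.426, 0.004, 0.001]
ft_force: [-0.6, 0.7, 0.0]
grip_width: 0.0003
grasp_force: 0.0
```

```bash
python3 pin2.py; python3 pin.py; ls pics|grep pin
```

```text
[([332.5, 160.0], 6, [0.7, -0.029, 0.079]), ([261.0, 167.0], 7, [0.677, 0.157, 0.078]), ([339.7, 232.0], 7, [0.514, -0.051, 0.077]), ([267.1, 238.9], 8, [0.491, 0.136, 0.077]), ([302.6, 241.5], 35, [0.485, 0.043, 0.094])]
[np.float64(-38.1), np.float64(52.3), np.float64(-128.8), np.float64(141.8), np.float64(-175.5)]
[0.40486518 0.11284959 0.17318943] [-3.6369122  -1.2613236  -1.01773067] [309.4216143  257.76387543] [309.54327806 245.09903049]
[0.40635459 0.11283418 0.17220807] [-0.28358594  0.35506107  0.05295168]
0.115 [328. 211.]
0.095 [327. 220.]
0.075 [327. 228.]
0.055 [327. 236.]
[[321, 220, 10, 8, 62], [208, 231, 5, 4, 14], [299, 253, 5, 13, 38]]
pin_14.18.png
pin_15.00.png
```

View pics/pin_15.00.png

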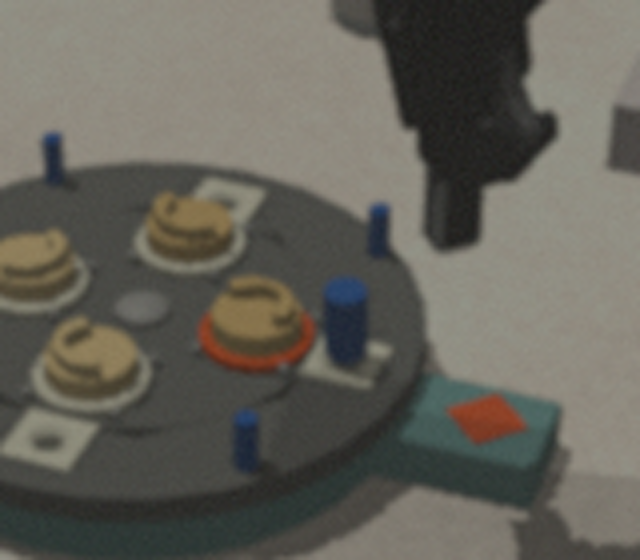

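The pin's grip sits just above its boss at (345,320). The four casts are seated, the orange one faces the diamond, and the gripper is clear, so I'll hand in.

```bash
python3 -c "
from workcell import order; print(order.job_done())"
```

```text
the job is handed in; nothing more can be done
None
```

The lock pin is home in the stand with the orange cast at the front by the diamond, all four casts are in their seats, and the job was handed in at about 15 s.

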